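# Press the stamp block under the leaf spring of its bed

### The job

Put fingertips on the stepped aluminium stamp block, press it down hard so that its sprung bed sinks to the bottom, and keep pressing while you slide it along the guide, nose under the leaf spring, until it is fully home against the end stop; then let go and move clear. Only press and push the block: do not lift it or tip it out of the guide, and leave the other things on the bench where they are.

Things in the scene. Friction and masses are not known exactly. Their poses are not given: they have to be found in the camera images.
- fixture: low dark steel stamp bed fixed on the bench, 245 mm long (x -120 to +125), 92 wide, 57 high. Origin: on the bench, centre of its underside; x runs along the guide from the open end to the end stop, z up. Two guide rails, 22 mm high, inner faces at y = +-26.5 mm, flank a polished bed on springs on which the block slides. The end stop carries a leaf spring that reaches back over the bed.
- block: stepped bare aluminium block in the guide, 110 long (x) x 50 wide, 0.25 kg. Origin: centre of its underside; +x to its nose. Low rear ledge (x -55 to -5 mm) 14 mm thick; at x = -5 mm a step up; front part 22 mm thick to the nose at x = +55, top edge bevelled 6 x 4 mm. Starts 18 mm above the bench, nose 10 to 35 mm short of the leaf lip. Home: origin at x = +35 mm in the fixture's frame.
- ledge (a point): point on top of the block's low rear ledge, on its centre line, 15 mm behind the step: a good place to press. 32 mm above the bench at the start, 24 mm with the bed fully down
- bed (a joint): how far the sprung bed is pressed down, m: 0 up, 0.008 at its bottom stop. About 3 N on the block starts it, 8 N bottoms it, up to 5 N more once the leaf bears on the block. Bed up: the blunt nose strikes the leaf lip and cannot pass. Bed down: the bevel lifts the lip and the block slides under. Let go under the leaf, bed and block rise about 5 mm, held by the leaf.
- leaf (a joint): how far the leaf spring is bent up, rad: 0 at rest, about 0.04 with the block pressed down under it, about 0.13 when the block is let go under it. It presses with about 3 N at 0.04 and 4 to 5 N at 0.13
- leaf_lip (a point): lowest point of the leaf spring's rounded, down-bent lip at rest: 30 mm above the bench, fixture x = +45 mm, mid-width (a fixed point, it does not move with the leaf). The leaf is 40 mm wide; its flat strip runs from here to the end stop at 44 to 46 mm height; clamp bar and screws beyond x = 100 mm reach 57 mm
- stop_face (a point): middle of the end stop's face, fixture x = +90 mm, 25 mm above the bench; the block is home when its nose touches this face
- spare_plate: plain flat aluminium plate without a step, 70 x 40 x 12 mm, beside the fixture; a bystander
- polish_tin: round closed metal tin, 70 mm across, 26 mm high, beside the fixture; a bystander
- rubber_heel: black rubber D-shaped shoe heel, about 62 x 56 x 14 mm, beside the fixture; a bystander
- hammer: hammer lying on the bench, to the robot's left; a bystander
- brush: brush lying on the bench, to the robot's right; a bystander
- awl: awl like a screwdriver lying on the bench, to the left; a bystander
- glue_jar: amber glass jar, 70 mm across, 90 mm high, to the right; a bystander
Mind the look-alikes: they are no part of the job. What is shaped like the block but brown, green or orange is not meant.

How it is judged:
On the way, in this order (a step that is already met when the one before it is completed fails the run):
1. the block is pressed down with the fingers, its nose still short of the leaf lip, until the bed has sunk at least 6 of its 8 mm (value of joint bed above 0.006 m and contact force between the fingers and block above 3 N and x of block in the frame of fixture below -0.006 m), for 0.05 s.
2. the nose passes under the leaf lip (at least 8 mm past it) while the fingers still press the bed down at least 5 mm (value of joint bed above 0.005 m and contact force between the fingers and block above 3 N and x of block in the frame of fixture above -0.002 m and value of joint leaf above 0.015 rad), for 0.05 s.
At the end, for the whole second after the job is handed in: The block lies flat and straight in the guide under the bent leaf spring, its nose within 3.5 mm of the end stop, at rest and released (x of block in the frame of fixture between 0.0315 and 0.0375 m and y of block in the frame of fixture between -0.004 and 0.004 m and z of block in the frame of fixture between 0.007 and 0.0195 m and angle between the x axis of block and the x axis of fixture, either way round below 0.08 rad and angle between block's own z axis and vertical below 0.08 rad and value of joint leaf above 0.015 rad and linear speed of block below 0.01 m/s); the robot touches nothing.
It fails at once if the block is lifted from the guide (more than 10 mm above its starting height) (z of block in the frame of fixture above 0.028 m).
It fails at once if the block is tipped by more than 0.3 rad (angle between block's own z axis and vertical above 0.3 rad).
It fails at once if a bystander is moved by more than 20 mm (distance of any of spare_plate, polish_tin, rubber_heel, hammer, brush, awl, glue_jar from where it was at the start of the episode above 0.02 m).
It also fails if it takes over 38 s, if anything falls off the work surface, if the arm or the gripper's body presses on something with over 40 N, if the wrist force passes 120 N, or if a joint passes its speed limit or range.

### The arm

A 7-joint arm with a two-finger parallel gripper is mounted at the origin on the work surface. World frame = base frame: x ahead of the robot, y to its left, z up, the work surface at z = 0. Lengths are in m, angles in rad, forces in N, time in s.
With the tool pointing down it reaches from about 0.425 to 0.825 m from the base axis. Payload 3.6 kg.
Tool frame: the origin (TCP) lies midway between the tips of the shut fingers; the grasp point (between the pads) lies 19 mm behind it; z points along the fingers, y is the line along which they close (so a half turn about z gives the same grasp; the last joint's range is limited). The gripper opens to 85 mm and grips with 20 to 120 N. Pads are 22 mm wide; open, the fingers measure 114 mm over their backs; the gripper's body (76 mm by 85 mm) begins 54 mm behind the grasp point. The pads swing forward as they close: fully open they stand 13 mm farther back than shut.
Start: joints at [1.319, 0.615, -0.013, 1.423, 0.008, 1.103, -0.04], TCP at [0.145, -0.634, 0.231] pointing down, gripper open.
Joint ranges: [-3.12, 3.12], [-0.3, 2.06], [-1.34, 1.32], [0.26, 2.42], [-1.36, 4.5], [0.01, 1.98], [-2.84, 2.84]. Speed limits (rad/s): [2.79, 2.79, 3.14, 3.14, 3.14, 3.14, 3.14].

### API

Orientations are given as [roll, pitch, yaw] about the fixed x, y, z axes, in that order (R = Rz(yaw) Ry(pitch) Rx(roll)).
In Python, from rig import monitor, viewer, workorder gives the robot as it stands. The module is installed in compiled form; this text tells all that it offers.
- The arm moves only by the tool drive_tool, never from a script. Its argument "series" is a list of rows, each a list of 2 entries, a list of its own where there are three numbers: the shift along the tool's x, y, z in m, then the turn, a rotation vector about the tool's x, y, z in rad. A call has 1 to 8 rows; each row is the pose to reach, as a shift and turn from the pose commanded when the call began, along the tool's axes at that moment; what a row does not reach only later rows make up. A row lasts 1/10 s, in which the tool goes at most 50 mm and 8.59 degrees, less where a joint would pass 70% of its speed; a pose out of reach is approached as far as the arm can. A call with a gripper value outside its range is refused whole. "grip" is the finger opening in m, from 0 to 0.0854, set as the call begins (left out, the last holds). The fingers move at their own pace and stop on an object; "newtons" is the grip in N (left out, the last holds). Time passes only in rows, so rows that repeat a pose let the fingers close. It gives the time, the measured TCP pose, the force, the opening and the grip force at its end, in the units of the state.
- monitor.state(): the state, without advancing time (a new reading comes with each control period).
- viewer.capture(name): name is "scene" or "top" or "wrist"; returns the picture (420x560x3 uint8, red, green, blue); there is no depth.
- viewer.camera_info(name): a dict with "mtx" (3x3 intrinsics, pixels), "rvec" (rotation vector, rad) and "tvec" (3), from world to camera coordinates, as OpenCV has them. Camera axes: x right, y down, z forward; pixel columns grow to the right and rows downward; lengths in m; the calibration is good to about 2 mm. The wrist camera is an equidistant fisheye: a pixel r from the principal point sees the ray r / f radians off the axis. A picture is of the moment at which its call begins: read the wrist's pose just before it. camera_info takes no time and is no camera call; for the wrist camera it gives the pose at the moment of the call.
- workorder.close_job(): hands the job in; it is judged then, once.
The state is a dict: "time": time; "joint_positions": joint angles; "qvel": joint speeds; "tau": joint torques, N m; "position": TCP position; "orientation": TCP orientation; "contact_force": force on the tool from outside, world axes, zero at the start; "wrist_torque": the same for the moment, N m; "width": opening from 0.0 (shut) to 1.0 (fully open); "grasp_force": force on a finger pad.
Only numpy, scipy, OpenCV 4.12 (cv2) and the standard library are available. Lean on these libraries where they do the work, as an engineer would, in place of code of your own. Each camera call takes 0.05 s, during which the arm holds its last target. There are 200 camera calls.

## Working session

There is one attempt and no reset: what is moved stays moved. The work goes in short steps, Python scripts to look and compute and a tool call to move; the robot and the scene stay as the last step left them, time stands still between calls to the robot, and variables do not carry over. Pictures are saved under pics/ and viewed, at most 10 in all, crops included, and the job is handed in when it is done.

Besides the shell and the picture viewer there is one more tool, called after "Emit:" as name([rows], argument=value, ...), one row to a line, values as JSON. drive_tool: Moves the arm, as the interface text tells. Its arguments: {"type":"object","properties":{"series":{"type":"array"},"grip":{"type":"number"},"newtons":{"type":"number"}},"required":["series"]}

```bash
mkdir -p pics; python3 - <<'E'
from rig import monitor, viewer
import cv2
print(monitor.state())
for n in ("scene","top"):
    cv2.imwrite(f"pics/{n}0.png",viewer.capture(n)[:,:,::-1]); print(viewer.camera_info(n))
E
```

```text
{'time': 0.0, 'joint_positions': array([ 1.31953296,  0.61594266, -0.01263455,  1.42495161,  0.00814412,
        1.10339639, -0.04037954]), 'qvel': array([ 0.00035686, -0.00052236,  0.00119759, -0.00062672,  0.00025813,
        0.00073543,  0.00080982]), 'tau': array([ 3.38906184e-04, -4.69216526e+01,  2.59377602e-01, -1.71034026e+01,
        9.95480310e-03,  9.65371291e-03, -3.60203694e-05]), 'position': array([ 0.14469958, -0.63288033,  0.23010544]), 'orientation': array([-3.13894643e+00,  6.85260692e-05,  2.24885605e-01]), 'contact_force': array([0.24140563, 0.45362229, 0.34526555]), 'wrist_torque': array([-0.00836077,  0.02694861,  0.01239472]), 'grasp_force': 0.0, 'width': 1.000514193001525}
{'mtx': array([[431.46007801,   0.        , 281.04314235],
       [  0.        , 431.46007801, 207.2682918 ],
       [  0.        ,   0.        ,   1.        ]]), 'rvec': array([ 1.95040072,  1.57043651, -0.61687073]), 'tvec': array([-0.10870482, -0.31069676,  1.38828129])}
{'mtx': array([[492.65109677,   0.        , 273.42241808],
       [  0.        , 492.65109677, 207.46988728],
       [  0.        ,   0.        ,   1.        ]]), 'rvec': array([ 2.1548762 , -2.09415077,  0.16989743]), 'tvec': array([0.00775135, 0.50592334, 1.44554826])}
```

View pics/scene0.png

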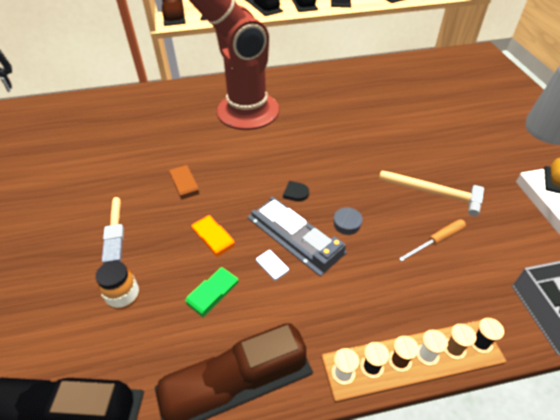

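View pics/top0.png

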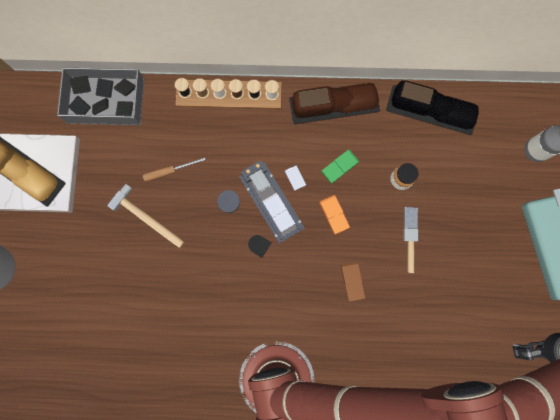

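The fixture is at top (271,202), with its stop end near (255,172) and the aluminium block in its guide near (280,215). The brown, orange and green look-alikes are at (353,282), (334,214) and (340,166), outside the fixture. The spare plate is at (295,178). Only the bare aluminium piece in the guide fits, so I'll confirm it in an enlarged crop.

```bash
python3 - <<'E'
import cv2, numpy as np
a=cv2.imread("pics/top0.png")[155:250,225:320]; b=cv2.imread("pics/scene0.png")[185:280,240:355]
a=cv2.resize(a,(570,570),interpolation=cv2.INTER_CUBIC); cv2.imwrite("pics/ct.png",a)
cv2.imwrite("pics/cs.png",cv2.resize(b,(690,570),interpolation=cv2.INTER_CUBIC))
E
```

```text
(no output)
```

View pics/ct.png

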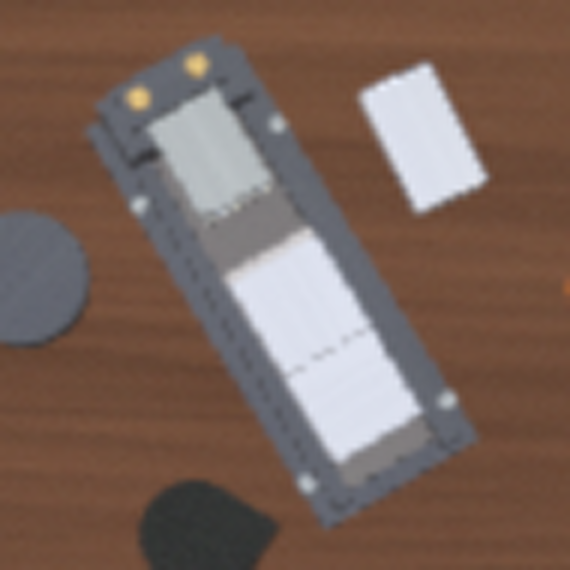

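The crop confirms it: a bare aluminium block with a step line (288,375)-(372,328), rear edge (340,463)-(422,413), nose (228,277)-(312,230), and leaf lip at (207,222)-(275,188).

```bash
cat > h.py <<'E'
import numpy as np, cv2
from rig import monitor, viewer
from scipy.spatial.transform import Rotation as Ro
def back(name,uv,z):
    c=viewer.camera_info(name); R=cv2.Rodrigues(c["rvec"])[0]; C=-R.T@c["tvec"]
    d=R.T@np.linalg.inv(c["mtx"])@np.array([*uv,1.]); return C+d*(z-C[2])/d[2]
E
python3 - <<'E'
from h import *
f=lambda u,v,z: back("top",(225+(u+.5)/6-.5,155+(v+.5)/6-.5),z)
P={}
for n,a,b,z in [("nose",(228,277),(312,230),.038),("step",(288,375),(372,328),.040),("rear",(340,463),(422,413),.032),("lip",(207,222),(275,188),.033),("fixrear",(330,527),(477,438),.01),("screws",(138,98),(197,65),.057)]:
    A,B=f(*a,z),f(*b,z); P[n]=(A+B)/2; d=A-B
    print(n,P[n].round(4),np.linalg.norm(d).round(4),"perp-dir deg",np.degrees(np.arctan2(-d[0],d[1])).round(1))
for a,b in [("rear","nose"),("rear","step"),("rear","lip"),("fixrear","screws"),("nose","lip")]:
    d=(P[b]-P[a])[:2]; print(a,b,np.linalg.norm(d).round(4),np.degrees(np.arctan2(d[1],d[0])).round(1))
print(viewer.camera_info("wrist"))
E
```

```text
nose [0.5391 0.0349 0.038 ] 0.049 perp-dir deg 31.3
step [0.4892 0.0031 0.04  ] 0.0487 perp-dir deg 31.1
rear [ 0.4471 -0.0238  0.032 ] 0.0486 perp-dir deg 33.1
lip [0.565  0.0507 0.033 ] 0.039 perp-dir deg 28.7
fixrear [ 0.4275 -0.0362  0.01  ] 0.088 perp-dir deg 32.9
screws [0.6227 0.0892 0.057 ] 0.0344 perp-dir deg 31.6
rear nose 0.1092 32.5
rear step 0.05 32.5
rear lip 0.1394 32.3
fixrear screws 0.232 32.7
nose lip 0.0302 31.4
{'mtx': array([[325.1922621 ,   0.        , 286.65823449],
       [  0.        , 325.1922621 , 219.83622043],
       [  0.        ,   0.        ,   1.        ]]), 'rvec': array([-2.28510133,  1.82145836,  0.24873483]), 'tvec': array([-0.64725623, -0.03367655,  0.37831791])}
```

Emit:
drive_tool([
  [[0.03,-0.014,0],[0,0,-0.04]],
  [[0.07,-0.032,0],[0,0,-0.08]],
  [[0.11,-0.05,0],[0,0,-0.12]],
  [[0.155,-0.071,0],[0,0,-0.17]],
  [[0.2,-0.092,0],[0,0,-0.22]],
  [[0.245,-0.113,0],[0,0,-0.27]],
  [[0.285,-0.132,0],[0,0,-0.31]],
  [[0.315,-0.146,0],[0,0,-0.34]],
], grip=0, newtons=40)

```text
time: 0.9
position: [0.4222, -0.4177, 0.2309]
orientation: [-3.14, -0.002, 0.57]
contact_force: [0.8, -0.8, 0.2]
width: -0.003
grasp_force: 0.0
```

```bash
cat >> h.py <<'E'
def delta(p,yaw=0.5655):
    s=monitor.state(); R=Ro.from_euler("xyz",s["orientation"]); T=Ro.from_euler("xyz",[np.pi,0,yaw])
    print("t",round(s["time"],2),"pos",s["position"].round(4),"rpy",s["orientation"].round(3),"F",s["contact_force"].round(1),"w",round(s["width"],3))
    print("shift",R.inv().apply(np.array(p)-s["position"]).round(4),"turn",(R.inv()*T).as_rotvec().round(4))
E
python3 -c "
from h import *
delta([.4685,-.01,.16]);print(monitor.state()['joint_positions'].round(2))"
```

```text
t 0.9 pos [ 0.4222 -0.4177  0.2309] rpy [-3.14e+00 -2.00e-03  5.70e-01] F [ 0.8 -0.8  0.2] w -0.003
shift [ 0.259  -0.3181  0.0718] turn [-0.0014 -0.0017  0.0047]
[ 0.82  0.53 -0.13  1.59  0.07  1.03 -0.32]
```

Emit:
drive_tool([
  [[0.02,-0.025,0],[0,0,0]],
  [[0.05,-0.062,0],[0,0,0]],
  [[0.08,-0.1,0],[0,0,0]],
  [[0.11,-0.137,0],[0,0,0]],
  [[0.14,-0.174,0.01],[0,0,0]],
  [[0.17,-0.21,0.02],[0,0,0]],
  [[0.198,-0.243,0.03],[0,0,0.003]],
  [[0.22,-0.27,0.04],[0,0,0.005]],
])

```text
time: 1.7
position: [0.4606, -0.0723, 0.1909]
orientation: [-3.141, -0.0, 0.562]
contact_force: [0.5, 0.7, 0.0]
width: -0.003
grasp_force: 0.0
```

Emit:
drive_tool([
  [[0.02,-0.025,0.015],[0,0,0]],
  [[0.035,-0.043,0.03],[0,0,0]],
  [[0.039,-0.048,0.032],[0,0,0]],
  [[0.039,-0.048,0.032],[0,0,0]],
])

```text
time: 2.1
position: [0.468, -0.0134, 0.159]
orientation: [-3.141, 0.001, 0.562]
contact_force: [-0.1, 0.5, 0.3]
width: 0.0
grasp_force: 0.0
```

```bash
python3 -c "
from h import *
delta([.4765,-.005,.06])
w=viewer.camera_info('wrist'); R=cv2.Rodrigues(w['rvec'])[0]; im=viewer.capture('wrist')
cv2.imwrite('pics/w1.png',im[:,:,::-1])
np.savez('w1.npz',R=R,t=w['tvec'],K=w['mtx'])
"
```

```text
t 2.1 pos [ 0.468  -0.0134  0.159 ] rpy [-3.141e+00  1.000e-03  5.620e-01] F [-0.1  0.5  0.3] w 0.0
shift [ 0.0118 -0.0025  0.099 ] turn [-0.0007  0.0012 -0.0037]
```

View pics/w1.png

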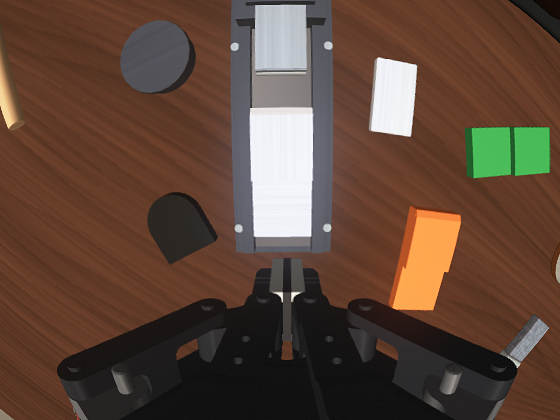

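The wrist view shows the block aligned with the guide: rear edge (251,237)-(312,237), bevel line (250,112)-(313,112), leaf lip (256,73)-(307,73), rail screws (236,229), (327,228), (235,46), (328,45).

```bash
python3 - <<'E'
from h import *
d=np.load("w1.npz"); R,t,K=d["R"],d["t"],d["K"]; C=-R.T@t
def wb(u,v,z):
    n=cv2.fisheye.undistortPoints(np.array([[[u,v]]],float),K,np.zeros(4))[0,0]
    r=R.T@np.array([*n,1]); return C+r*(z-C[2])/r[2]
P={}
for n,a,b,z in [("rear",(251,237),(312,237),.032),("nose",(250,109),(313,108),.036),("lip",(256,73),(307,73),.030),("scrR",(236,229),(327,228),.022),("scrF",(235,46),(328,45),.022)]:
    A,B=wb(*a,z),wb(*b,z); P[n]=(A+B)/2; print(n,P[n].round(4),np.linalg.norm(A-B).round(4))
for a,b in [("rear","nose"),("nose","lip"),("scrR","scrF"),("rear","lip")]:
    e=(P[b]-P[a])[:2]; print(a,b,np.linalg.norm(e).round(4),np.arctan2(e[1],e[0]).round(4))
E
```

```text
rear [ 0.4466 -0.0199  0.032 ] 0.0534
nose [0.5396 0.0382 0.036 ] 0.0507
lip [0.5654 0.0545 0.03  ] 0.0419
scrR [ 0.4505 -0.0172  0.022 ] 0.0822
scrF [0.5882 0.0691 0.022 ] 0.0794
rear nose 0.1096 0.5582
nose lip 0.0305 0.5642
scrR scrF 0.1625 0.5598
rear lip 0.1401 0.5595
```

Emit:
drive_tool([
  [[0.006,-0.002,0.02],[0,0,0]],
  [[0.0125,-0.004,0.05],[0,0,0]],
  [[0.0125,-0.004,0.08],[0,0,0]],
  [[0.0125,-0.004,0.105],[0,0,0]],
  [[0.0125,-0.004,0.115],[0,0,0]],
  [[0.0125,-0.004,0.119],[0,0,0]],
  [[0.0125,-0.004,0.12],[0,0,0]],
])

```text
time: 2.85
position: [0.4774, -0.0047, 0.0399]
orientation: [3.141, -0.001, 0.558]
contact_force: [0.7, -0.6, -0.2]
width: 0.002
grasp_force: 0.0
```

```bash
python3 -c "
from h import *
delta([.4766,-.0033,.024],.562)
cv2.imwrite('pics/w2.png',viewer.capture('wrist')[:,:,::-1])
"
```

```text
t 2.85 pos [ 0.4774 -0.0047  0.0399] rpy [ 3.141e+00 -1.000e-03  5.580e-01] F [ 0.7 -0.6 -0.2] w 0.002
shift [ 0.0001 -0.0017  0.0159] turn [ 0.0011 -0.0009 -0.0037]
```

View pics/w2.png

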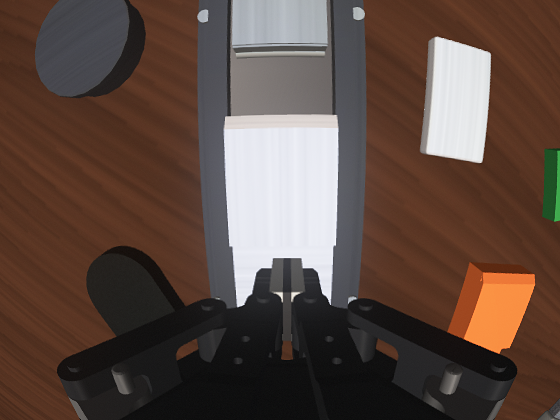

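The tips are over the ledge, just behind the step (edge at row 247) and about 6 px (2.5 mm) right of the block's centre line (col 282). I'll correct this and press.

Emit:
drive_tool([
  [[0,-0.0025,0.002],[0,0,0]],
  [[0,-0.0025,0.005],[0,0,0]],
  [[0,-0.0025,0.008],[0,0,0]],
  [[0,-0.0025,0.011],[0,0,0]],
  [[0,-0.0025,0.013],[0,0,0]],
  [[0,-0.0025,0.015],[0,0,0]],
  [[0,-0.0025,0.016],[0,0,0]],
  [[0,-0.0025,0.016],[0,0,0]],
])

```text
time: 3.7
position: [0.4758, -0.0015, 0.024]
orientation: [3.141, -0.001, 0.56]
contact_force: [-1.6, 0.5, 8.6]
width: 0.003
grasp_force: 4.2
```

Emit:
drive_tool([
  [[0,0,0.001],[0,0,0]],
  [[0,0,0.002],[0,0,0]],
  [[0,0,0.002],[0,0,0]],
])

```text
time: 4.0
position: [0.4758, -0.0016, 0.0237]
orientation: [3.14, -0.001, 0.56]
contact_force: [-5.0, 0.3, 24.3]
width: 0.0
grasp_force: 12.2
```

Emit:
drive_tool([
  [[0.002,0,0],[0,0,0]],
  [[0.005,0,0],[0,0,0]],
  [[0.008,0,0],[0,0,0]],
  [[0.011,0,0],[0,0,0]],
  [[0.014,0,0],[0,0,0]],
  [[0.017,0,0],[0,0,0]],
  [[0.02,0,0],[0,0,0]],
])

```text
time: 4.7
position: [0.4873, 0.0047, 0.0237]
orientation: [3.141, 0.012, 0.557]
contact_force: [-10.6, -5.9, 32.9]
width: -0.006
grasp_force: 16.3
```

Emit:
drive_tool([
  [[0,0,-0.0008],[0,0,0]],
  [[0,0,-0.0008],[0,0,0]],
])

```text
time: 4.9
position: [0.4896, 0.0061, 0.0239]
orientation: [3.141, 0.007, 0.558]
contact_force: [-6.5, -3.8, 22.1]
width: -0.002
grasp_force: 11.3
```

```bash
python3 -c "
from h import *
delta([.4766,-.0033,.024],.562)
cv2.imwrite('pics/w3.png',viewer.capture('wrist')[:,:,::-1])
"
```

```text
t 4.9 pos [0.4896 0.0061 0.0239] rpy [3.141 0.007 0.558] F [-6.5 -3.8 22.1] w -0.002
shift [-0.016   0.0011 -0.    ] turn [ 0.0008  0.0067 -0.0044]
```

View pics/w3.png

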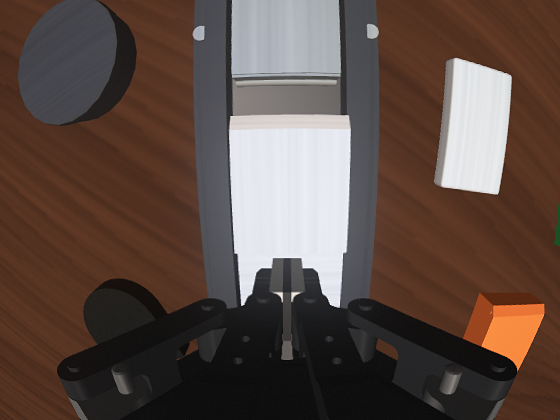

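The block is moving with the tips. The gap from nose to lip has shrunk to about 15 mm, and everything is straight.

Emit:
drive_tool([
  [[0.004,0,0],[0,0,0]],
  [[0.008,0,0],[0,0,0]],
  [[0.012,0,0],[0,0,0]],
  [[0.015,0,0],[0,0,0]],
  [[0.018,0,0],[0,0,0]],
  [[0.021,0,0],[0,0,0]],
  [[0.024,0,0],[0,0,0]],
  [[0.024,0,0],[0,0,0]],
])

```text
time: 5.75
position: [0.5044, 0.0153, 0.0239]
orientation: [-3.141, 0.02, 0.556]
contact_force: [-14.9, -7.3, 32.2]
width: 0.002
grasp_force: 15.8
```

Emit:
drive_tool([
  [[0.003,0,0],[0,0,0]],
  [[0.006,0,0],[0,0,0]],
  [[0.009,0,0],[0,0,0]],
  [[0.012,0,0],[0,0,0]],
  [[0.015,0,0],[0,0,0]],
  [[0.018,0,0],[0,0,0]],
  [[0.018,0,0],[0,0,0]],
])

```text
time: 6.45
position: [0.5229, 0.0269, 0.0239]
orientation: [3.142, 0.013, 0.557]
contact_force: [-10.8, -6.2, 26.7]
width: -0.002
grasp_force: 12.9
```

```bash
python3 -c "
from h import *
delta([.5399,.0384,.024],.562)
cv2.imwrite('pics/w4.png',viewer.capture('wrist')[:,:,::-1])
"
```

```text
t 6.45 pos [0.5229 0.0269 0.0239] rpy [3.142 0.013 0.557] F [-10.8  -6.2  26.7] w -0.002
shift [ 0.0205 -0.0007 -0.0003] turn [ 0.      0.0128 -0.0048]
```

View pics/w4.png

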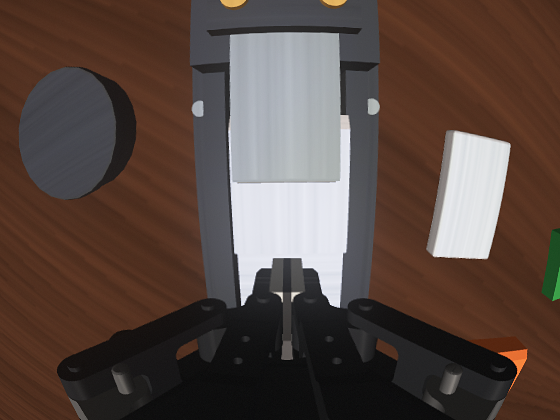

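The nose (row 118) is well past the lip (row 182) and under the leaf. About 20 mm is left to the stop.

Emit:
drive_tool([
  [[0.003,0,0],[0,0,0]],
  [[0.006,0,0],[0,0,0]],
  [[0.009,0,0],[0,0,0]],
  [[0.012,0,0],[0,0,0]],
  [[0.015,0,0],[0,0,0]],
  [[0.018,0,0],[0,0,0]],
  [[0.018,0,0],[0,0,0]],
])

```text
time: 7.2
position: [0.5383, 0.0367, 0.024]
orientation: [3.142, 0.013, 0.558]
contact_force: [-10.3, -6.4, 25.1]
width: -0.006
grasp_force: 12.3
```

Emit:
drive_tool([
  [[0.002,0,0],[0,0,0]],
  [[0.004,0,0],[0,0,0]],
  [[0.004,0,0],[0,0,0]],
  [[0.004,0,0],[0,0,0]],
])

```text
time: 7.6
position: [0.5403, 0.038, 0.0239]
orientation: [-3.141, 0.016, 0.557]
contact_force: [-12.3, -7.4, 25.9]
width: 0.001
grasp_force: 13.3
```

Emit:
drive_tool([
  [[0.002,0,0],[0,0,0]],
  [[0.004,0,0],[0,0,0]],
  [[0.005,0,0],[0,0,0]],
  [[0.005,0,0],[0,0,0]],
  [[0.005,0,0],[0,0,0]],
])

```text
time: 8.1
position: [0.5404, 0.038, 0.0239]
orientation: [-3.14, 0.026, 0.556]
contact_force: [-17.6, -9.7, 33.6]
width: 0.003
grasp_force: 16.7
```

```bash
python3 -c "
from h import *
delta([.5399,.0384,.024],.562)
cv2.imwrite('pics/w5.png',viewer.capture('wrist')[:,:,::-1])
"
```

```text
t 8.1 pos [0.5404 0.038  0.0239] rpy [-3.14   0.026  0.556] F [-17.6  -9.7  33.6] w 0.003
shift [-0.0002 -0.0006 -0.0001] turn [-0.0019  0.0255 -0.0063]
```

View pics/w5.png

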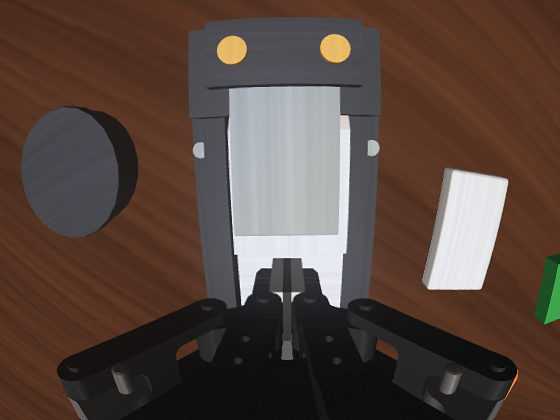

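Motion stalled with the force still rising, and the nose (row 117) is at the stop face, so the block is home. I'll ease off the forward load, then lift.

Emit:
drive_tool([
  [[-0.003,0,0],[0,0,0]],
  [[-0.006,0,0],[0,0,0]],
  [[-0.007,0,0],[0,0,0]],
  [[-0.007,0,0],[0,0,0]],
])

```text
time: 8.55
position: [0.5403, 0.038, 0.024]
orientation: [3.142, 0.011, 0.558]
contact_force: [-10.7, -5.0, 24.3]
width: -0.005
grasp_force: 11.8
```

Emit:
drive_tool([
  [[-0.003,0,0],[0,0,0]],
  [[-0.006,0,0],[0,0,0]],
  [[-0.007,0,0],[0,0,0]],
  [[-0.007,0,0],[0,0,0]],
])

```text
time: 8.95
position: [0.5402, 0.0379, 0.024]
orientation: [3.14, -0.003, 0.56]
contact_force: [-2.1, -1.1, 14.5]
width: -0.0
grasp_force: 7.0
```

Only about 2 N of forward load remains, so I'll lift straight up.

Emit:
drive_tool([
  [[0,0,-0.002],[0,0,0]],
  [[0,0,-0.005],[0,0,0]],
  [[0,0,-0.01],[0,0,0]],
  [[0,0,-0.02],[0,0,0]],
  [[0,0,-0.045],[0,0,0]],
  [[-0.02,0,-0.08],[0,0,0]],
  [[-0.03,0,-0.1],[0,0,0]],
  [[-0.03,0,-0.1],[0,0,0]],
])

```text
time: 9.75
position: [0.5139, 0.0213, 0.125]
orientation: [3.139, -0.003, 0.558]
contact_force: [0.2, -0.2, 0.3]
width: -0.0
grasp_force: 0.0
```

```bash
python3 -c "
from h import *
delta([.5399,.0384,.024],.562)
cv2.imwrite('pics/w6.png',viewer.capture('wrist')[:,:,::-1])
"
```

```text
t 9.75 pos [0.5139 0.0213 0.125 ] rpy [ 3.139e+00 -3.000e-03  5.580e-01] F [ 0.2 -0.2  0.3] w -0.0
shift [ 0.0308 -0.001   0.1011] turn [ 0.0025 -0.0033 -0.0036]
```

View pics/w6.png

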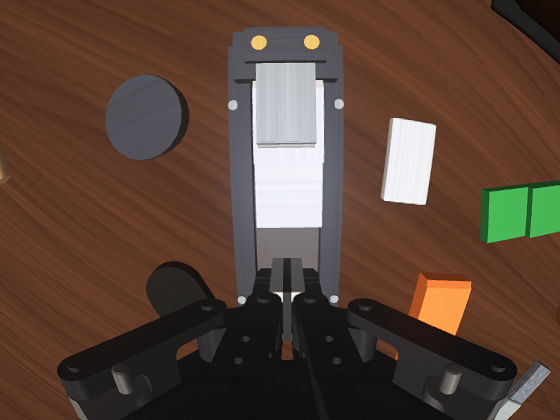

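The block is home under the bent leaf: its nose is at the stop face (row 80), its rear edge is at row 228, it lies straight, and the arm is clear. Handing in.

```bash
python3 -c "
from rig import workorder
print(workorder.close_job())"
```

```text
the job is handed in; nothing more can be done
None
```

The block was pressed down, slid under the leaf spring until it stalled against the end stop, and released with the arm clear; the job is handed in at about 10 s of the 38 s allowed, and no verdict was returned.

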